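# Swap the control card and close up the module row

## Task

Swing both orange ejector levers of the controller station fully outward to pry up the dead card (red grip), lift it out and put it in the grey tray. Then stand the new card (green grip) in the slot and swing both levers fully home so that it is seated. All white extension modules standing about must end up standing in the station's aluminium channel in one row, the first flush against the housing and each flush against the next, without gaps; leave the magnet and the marker alone.

Things in the scene. Friction and masses are not known exactly. Their poses are not given: they have to be found in the camera images.
- station: Controller station fixed on the bench, grey housing 126 (x) x 90 (y) x 30 tall with a card slot on top and an aluminium channel at its right side. Origin on the bench under the middle of the slot; z up, x along the slot (away from the robot within 0.15 rad), y to the left. The bench in front of it (world x 0.37 to 0.43, y = -0.19) is free.
- card_seat (a point): Where a seated card's origin lies: station x=0, y=0, 12 above the bench. The card stands with its x along station x, either way round. Clearance 2 each side in y, 3 in x. Black guides with flared tops at both slot ends are 70 high: carry cards over them. Levers fully out: a card let down rests on their feet, 22 above the bench, and sinks to 12 as they swing home. Levers home: no card goes in.
- row_start (a point): Middle of the housing's right face at the channel floor (station x=0, y=-45, z=6). The channel runs 150 from here along station -y, floor 6 above the bench, 61 wide in x, lips 14 above the bench. A module's x lies across it; flush modules have origins 20, 60 and 100 from here.
- lever_near (a joint): Orange ejector lever at the near (-x) end of the card slot, value 0 = swung home (upright, its nose locks the card), 0.6 = fully outward (away from the card). Stiff (0.1 N m, about 1.5 N at its tab), stays where left, hinge axis along station y. On its way outward (beyond 0.2) its foot lifts the card by up to 10.
- lever_far (a joint): Orange ejector lever at the far (+x) end of the card slot, value 0 = swung home (upright, its nose locks the card), 0.6 = fully outward (away from the card). Stiff (0.1 N m, about 1.5 N at its tab), stays where left, hinge axis along station y. On its way outward (beyond 0.2) its foot lifts the card by up to 10.
- tab_near (a point): Centre of the orange finger tab (9 thick along the swing, 16 wide along station y, 24 tall) of the near lever; moves with it; 68 from its pivot. At home it is 24 beyond the card's end and 88 above the bench.
- tab_far (a point): Centre of the orange finger tab (9 thick along the swing, 16 wide along station y, 24 tall) of the far lever; moves with it; 68 from its pivot. At home it is 24 beyond the card's end and 88 above the bench.
- pivot_near (a point): Hinge axis of the near lever, 22 above the bench. At home the tab lies 16 outward of it and 66 above.
- pivot_far (a point): Hinge axis of the far lever, 22 above the bench. At home the tab lies 16 outward of it and 66 above.
- dead_card: Plug-in card, 100 long (own x) x 22 thick (own y) x 95 tall, 0.22 kg, same both ways round: black foot 100x22x40, green circuit board 82x16 above it up to 72, and on top a red grip block 50x22 (x, y) from 70 to 95 above the underside, to be gripped across its 22 mm. Origin: centre of the underside, z up. At the start it sits locked in the station's slot.
- new_card: Plug-in card, 100 long (own x) x 22 thick (own y) x 95 tall, 0.22 kg, same both ways round: black foot 100x22x40, green circuit board 82x16 above it up to 72, and on top a green grip block 50x22 (x, y) from 70 to 95 above the underside, to be gripped across its 22 mm. Origin: centre of the underside, z up. At the start it stands on the bench.
- module_a: Extension module: white box 55 (own x) x 40 (own y) x 50 tall with a blue stripe along x on top and green terminal strips on both 55-apart end faces, 0.22 kg, low centre of mass, same both ways round. Origin: centre of the underside, z up. It goes into the channel with its own x across the channel. Two or three of module_a..c are present (an absent one reads None).
- module_b: Extension module: white box 55 (own x) x 40 (own y) x 50 tall with a blue stripe along x on top and green terminal strips on both 55-apart end faces, 0.22 kg, low centre of mass, same both ways round. Origin: centre of the underside, z up. It goes into the channel with its own x across the channel. Two or three of module_a..c are present (an absent one reads None).
- module_c: Extension module: white box 55 (own x) x 40 (own y) x 50 tall with a blue stripe along x on top and green terminal strips on both 55-apart end faces, 0.22 kg, low centre of mass, same both ways round. Origin: centre of the underside, z up. It goes into the channel with its own x across the channel. Two or three of module_a..c are present (an absent one reads None).
- return_tray: Grey open tray fixed on the bench, 110 (own x) x 150 (own y), 45 tall, walls and floor about 4-5 thick. Origin: centre of the underside. The dead card goes in here, standing or lying. Between tray and station a fixed heap of sheet-metal brackets, up to 200 tall, begins at world x = 0.46: carry things high and in front of it.
- weld_magnet: Flat six-sided welding magnet, grey and red, 79x90x14. Bystander: leave alone.
- marker_pen: White marker with red cap, 16x125x14. Bystander: leave alone.

How it is judged:
By the outcome, as a careful person would: the job done as asked, in the order asked, and still so for the second after the job is handed in, with the robot touching nothing.
Of module_a, module_b, module_c only 2 to 3 are there at a start; the rules pass over those that are not, and their reading is None.
At some moment in a run one of module_a, module_b, module_c may be knocked a few centimetres aside while the robot is not near it.
It also fails if it takes over 210 s, if anything falls off the work surface, if the arm or the gripper's body presses on something with over 40 N, if the wrist force passes 120 N, or if a joint passes its speed limit or range.

## Robot

A 7-joint arm with a two-finger parallel gripper is mounted at the origin on a cart in front of the work surface, level with it; the furniture and walls round the work are solid. World frame = base frame: x ahead of the robot, y to its left, z up, the work surface at z = 0. Lengths are in m, angles in rad, forces in N, time in s.
With the tool pointing down it reaches from about 0.35 to 0.9 m from the base axis. Payload 19.9 kg.
Tool frame: the origin (TCP) lies midway between the tips of the shut fingers; the grasp point (between the pads) lies 19 mm behind it; z points along the fingers, y is the direction in which the jaws open and shut (so a half turn about z gives the same grasp; the last joint's range is limited). The gripper opens to 94 mm and grips with 3 to 60 N. Pads are 16 mm wide; open, the fingers measure 119 mm over their backs; the gripper's body (75 mm by 177 mm) begins 78 mm behind the grasp point.
Start: joints at [-1.222, 0.417, -0.01, 1.614, 0.005, 1.111, -0.053], TCP at [0.238, 0.578, 0.205] pointing down, gripper open.
Joint ranges: [-2.81, 2.81], [-0.39, 2.02], [-1.27, 1.25], [0.06, 2.57], [-1.19, 4.33], [0.19, 2], [-2.82, 2.82]. Speed limits (rad/s): [1.89, 1.89, 2.39, 2.39, 3.01, 3.01, 3.01].

## Interface

Orientations are given as a unit quaternion [w, x, y, z].
In Python, from rig import arm gives the robot as it stands. Calls block until the motion is done:
- arm.move_to(position, orientation): joint-space move of the TCP to a pose.
- arm.move_l(position, vel=0.15, attitude=None, max_force=None): straight line of the TCP; attitude=None keeps the orientation; vel is the mean speed in m/s. With max_force (N) it stops when the force on the tool has changed by that much, and returns True; else False.
- arm.set_joints(angles): joint-space move.
- arm.command_gripper(opening, force=None): finger opening in m; force is the grip in N (None keeps the last); returns when the fingers have stopped.
- arm.wait(seconds).
- arm.solve_ik(position, orientation): joint angles nearest the present ones, or None.
- arm.read_camera(name): name is "scene" or "side" or "wrist"; returns (picture, depth): 480x640x3 uint8, red, green, blue; 480x640 float32, m along the optical axis (not along the pixel's ray), 0 where there is no reading.
- arm.camera_model(name): a dict with "vertical_fov" (degrees; the focal length in pixels is half the picture's height over the tangent of half this angle, whatever the lens; pixels are square), "cx", "cy" (the principal point, pixels), "extrinsics" (4x4, takes a point from camera to world coordinates). Camera axes: x right, y up, looking along -z (the intrinsics and any distortion apply to the point x, -y, -z); pixel columns grow to the right and rows downward; lengths in m; the calibration is good to about 2 mm. The wrist camera is an equidistant fisheye: a pixel r from the principal point sees the ray r / f radians off the axis. A picture is of the moment at which its call begins: read the wrist's pose just before it. camera_model takes no time and is no camera call; for the wrist camera it gives the pose at the moment of the call.
A pose or a line that the arm cannot do raises arm.IKError and nothing moves.
- arm.close_job(): hands the job in, once; it reports no verdict.
Trained networks look in the newest picture that a camera, given by its name, has taken for a name from the list of things; names that differ only in an ending like _2 or _b are one class to them, and where a whole thing is asked for, a point or a joint stands for the part that bears it (a point fixed in the world has none). Each returns a list of dicts, best first, with "score" (0 to 1); they miss things now and then, are a little off and sometimes report something else, mostly with a low value. They report only what shows in the picture. A call takes as long as a camera call.
- arm.look_for(camera, target): "rect" ([left, top, right, bottom] as shares, 0 to 1, of the picture: columns of its width, rows of its height, round what is visible of it).
- arm.pinpoint(camera, target): "at" ([column, row] as shares, 0 to 1, of the picture: columns of its width, rows of its height: a listed point, or the origin of a listed thing).
Readings, each from a call of its own:
- arm.current_clock(): time.
- arm.current_joint_pos(): joint angles.
- arm.current_qd(): joint speeds.
- arm.current_joint_torque(): joint torques, N m.
- arm.current_eef_pos(): TCP position.
- arm.current_eef_rot(): TCP orientation.
- arm.current_ft_force(): force on the tool from outside, world axes, zero at the start.
- arm.current_ft_torque(): the same for the moment, N m.
- arm.current_grip_width(): finger opening in m.
Only numpy, scipy, OpenCV 4.12 (cv2) and the standard library are available. Lean on these libraries where they do the work, as an engineer would, in place of code of your own. Each camera call takes 0.05 s, during which the arm holds its last target. There are 200 camera calls.

## Working session

There is one attempt and no reset: what is moved stays moved. The work goes in short steps, each a Python script; the robot and the scene stay as the last script left them, time stands still between calls to the robot, and variables do not carry over. Pictures are saved under pics/ and viewed, about 12 in all and at most 16, crops included, and the job is handed in when it is done.

```bash
ls; mkdir -p pics; python3 - <<'E'
from rig import arm
import cv2,numpy as np
np.set_printoptions(precision=4,suppress=True)
for n in("scene","side"):
    p,d=arm.read_camera(n); cv2.imwrite(f"pics/{n}0.png",p[...,::-1]); m=arm.camera_model(n); print(n,m["vertical_fov"],m["cx"],m["cy"]);print(np.array(m["extrinsics"])); print({k:v for k,v in m.items() if k not in("extrinsics",)})
print(arm.current_eef_pos(),arm.current_eef_rot(),arm.current_clock())
E
```

```text
pics
scene 54.41067267932577 317.45431507751425 239.89414717314418
[[ 0.8254  0.3988 -0.3996  0.1281]
 [-0.5643  0.602  -0.565  -0.6465]
 [ 0.0153  0.6918  0.7219  0.9066]
 [ 0.      0.      0.      1.    ]]
{'vertical_fov': 54.41067267932577, 'cx': 317.45431507751425, 'cy': 239.89414717314418}
side 57.09402931832263 321.5402521136009 246.39223895864
[[-0.9997 -0.0125  0.0201  0.6186]
 [ 0.0237 -0.4954  0.8684  0.8956]
 [-0.0009  0.8686  0.4955  0.5937]
 [ 0.      0.      0.      1.    ]]
{'vertical_fov': 57.09402931832263, 'cx': 321.5402521136009, 'cy': 246.39223895864}
[0.2379 0.5776 0.2049] [-0.0001  0.1941  0.981  -0.0006] 0.1
```

View pics/scene0.png

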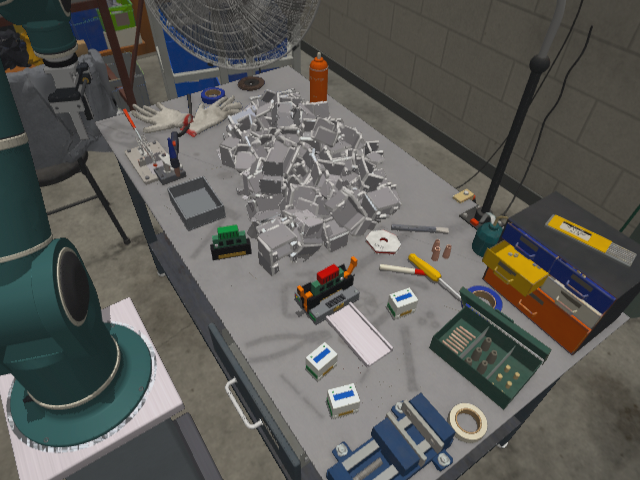

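View pics/side0.png

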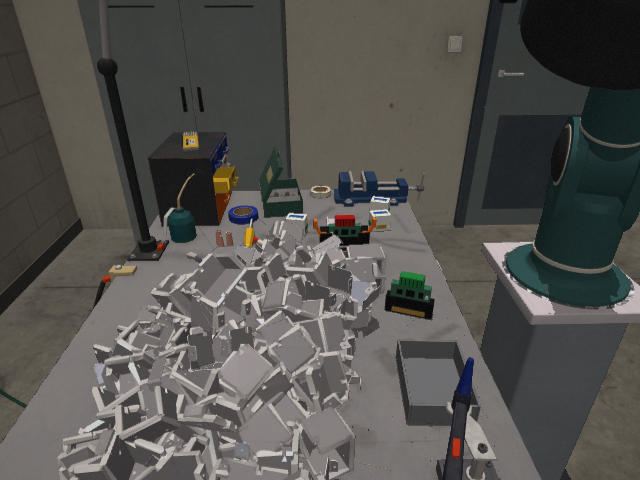

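The scene shows the station at about (328,290) with its channel running to (375,350). The white modules are at (321,357), (343,400) and (403,302), the new card at (230,240), and the tray at (196,200). In the side view the red grip is at (345,222), with orange tabs on either side of it. Next I'll get positions from depth.

```bash
cat > h.py <<'E'
from rig import arm
import cv2,numpy as np
from scipy.spatial.transform import Rotation as R
np.set_printoptions(precision=4,suppress=True)
def cloud(n,save=None):
    m=arm.camera_model(n); p,d=arm.read_camera(n)
    if save: cv2.imwrite(f"pics/{save}.png",p[...,::-1])
    f=240/np.tan(np.radians(m["vertical_fov"])/2)
    v,u=np.mgrid[0:480,0:640]; x=(u-m["cx"])/f; y=(v-m["cy"])/f
    if n=="wrist":
        r=np.hypot(x,y)+1e-9; k=np.tan(np.minimum(r,1.5))/r; x,y=x*k,y*k
    E=np.array(m["extrinsics"]); P=np.stack([x*d,-y*d,-d],-1)@E[:3,:3].T+E[:3,3]
    P[d<=0]=np.nan
    return p,P
def quat(yaw,tilt=0,tdir=0):
    """tool down; jaw (y) axis along world angle yaw"""
    y=np.array([np.cos(yaw),np.sin(yaw),0]); z=np.array([0,0,-1.]); x=np.cross(y,z)
    q=R.from_matrix(np.stack([x,y,z],1)).as_quat(); return [q[3],q[0],q[1],q[2]]
def hsv(p): return [c.astype(int) for c in cv2.split(cv2.cvtColor(p,cv2.COLOR_RGB2HSV))]
def blobs(mask,P,minn=25):
    n,l,s,c=cv2.connectedComponentsWithStats(mask.astype(np.uint8)); o=[]
    for i in range(1,n):
        if s[i,4]>=minn:
            Q=P[l==i]; o.append((s[i,4],c[i].round(),np.nanmedian(Q,0),cv2.minAreaRect(Q[:,:2].astype(np.float32)*1000)))
    return o
E
python3 - <<'E'
from h import *
p,P=cloud("scene")
H,S,V=hsv(p); z=P[...,2]; x,y=P[...,0],P[...,1]
ok=(x>.2)&(x<.95)&(y<.7)&(y>-.7)
def show(t,m,n=15):
    print(t)
    for b in blobs(m&ok,P,n): print(b[0],b[1],b[2],[np.round(q,1) for q in b[3]])
show("modtop",(abs(z-.05)<.006)&(((S<60)&(V>170))|((H>100)&(H<130)&(S>120))),60)
show("green",(H>50)&(H<75)&(S>150)&(z>.06)&(z<.12))
show("red",((H<6)|(H>174))&(S>150)&(z>.06)&(z<.15))
show("orange",(H>8)&(H<18)&(S>180)&(z>.05)&(z<.14)&(x<.75),8)
show("traywall",(abs(z-.045)<.005)&(S<40)&(y>.1)&(V<150)&(x<.5),40)
E
```

```text
modtop
312 [403. 297.] [ 0.6623 -0.2345  0.0519] [array([ 662.6, -234. ]), array([40.8, 54.1]), np.float64(78.7)]
433 [321. 355.] [ 0.4223 -0.2534  0.0517] [array([ 423.5, -251.9]), array([54.5, 40.1]), np.float64(7.7)]
522 [343. 395.] [ 0.409  -0.3474  0.0516] [array([ 409.5, -346.3]), array([40.1, 54.7]), np.float64(71.9)]
77 [334. 472.] [ 0.312  -0.4496  0.0549] [array([ 316.2, -453.1]), array([24. , 21.7]), np.float64(1.3)]
green
210 [228. 232.] [0.4123 0.1364 0.0939] [array([413.2, 140.3]), array([19.6, 48.4]), np.float64(69.1)]
red
271 [327. 274.] [ 0.5321 -0.1178  0.1069] [array([ 546.9, -111.7]), array([74.3, 27. ]), np.float64(10.0)]
orange
117 [350. 267.] [ 0.6044 -0.1128  0.0756] [array([ 592.6, -113.3]), array([44.8, 22.5]), np.float64(19.0)]
94 [304. 293.] [ 0.469  -0.1171  0.0722] [array([ 474.4, -109. ]), array([38.8, 23.6]), np.float64(13.4)]
traywall
329 [195. 197.] [0.4146 0.3461 0.0451] [array([414.3, 356.3]), array([158.9, 110.6]), np.float64(87.0)]
```

```bash
python3 - <<'E'
from h import *
for yaw in(1.57,-1.57):
    print(yaw,arm.solve_ik([.48,-.12,.40],quat(yaw)),arm.solve_ik([.41,.14,.3],quat(yaw)))
arm.move_to([.50,-.13,.40],quat(1.57))
print(arm.current_eef_pos(),arm.current_joint_pos())
p,P=cloud("wrist","w1"); print(arm.camera_model("wrist"))
H,S,V=hsv(p); z=P[...,2]; x,y=P[...,0],P[...,1]
ok=(x>.2)&(x<.95)&(y<.7)&(y>-.7)
def show(t,m,n=40):
    print(t)
    for b in blobs(m&ok,P,n): print(b[0],b[1],b[2],[np.round(q,1) for q in b[3]])
show("modtop",(abs(z-.05)<.006)&(((S<60)&(V>170))|((H>100)&(H<130)&(S>120))))
show("green",(H>50)&(H<75)&(S>150)&(z>.085)&(z<.12))
show("red",((H<6)|(H>174))&(S>150)&(z>.095)&(z<.15))
show("orange",(H>8)&(H<18)&(S>180)&(z>.09)&(z<.14)&(x<.75),8)
show("housing",(abs(z-.03)<.003)&(y<0)&(y>-.3)&(x<.65))
show("lips",(abs(z-.014)<.003)&(y<0)&(y>-.35)&(x<.65))
show("floor",(abs(z-.006)<.002)&(y<-.1)&(y>-.35)&(x<.65))
E
```

```text
1.57 [-0.6495  0.054   0.8812  1.6584 -0.042   1.4489  1.806 ] [-0.6686 -0.0301  0.2635  1.9403  0.0083  1.2304  1.162 ]
-1.57 [-0.7942  0.063   1.0412  1.6609 -0.0548  1.449  -1.3172] [-0.9711 -0.0446  0.5577  1.948   0.025   1.2315 -1.9922]
[ 0.5002 -0.1293  0.3998] [-0.6106  0.1238  0.9019  1.6119 -0.0975  1.4536  1.87  ]
{'vertical_fov': 65.70646984690485, 'cx': 320.9280319709631, 'cy': 240.61119471212726, 'extrinsics': array([[-0.0021, -0.9732, -0.2299,  0.4343],
       [ 1.    , -0.0018, -0.0014, -0.1287],
       [ 0.0009, -0.2299,  0.9732,  0.58  ],
       [ 0.    ,  0.    ,  0.    ,  1.    ]])}
modtop
185 [100.  92.] [ 0.3166 -0.4833  0.0551] [array([ 319.9, -473.7]), array([24. , 65.5]), np.float64(0.3)]
135 [118. 117.] [ 0.3601 -0.4482  0.0446] [array([ 361.7, -447.3]), array([14.4, 56.7]), np.float64(89.8)]
836 [176. 143.] [ 0.4108 -0.3431  0.0508] [array([ 411.3, -344.1]), array([39.6, 55.3]), np.float64(71.8)]
44 [ 93. 131.] [ 0.3779 -0.4972  0.0447] [array([ 378.3, -498.5]), array([22.7, 12.5]), np.float64(0.1)]
959 [237. 149.] [ 0.4245 -0.2489  0.0509] [array([ 424.6, 
[... 950 characters left out ...]
49.7]), np.float64(67.6)]
red
260 [336. 240.] [ 0.5463 -0.107   0.1077] [array([ 542.8, -108.8]), array([35.6, 19.8]), np.float64(0.5)]
orange
housing
1478 [313. 223.] [ 0.5369 -0.1398  0.0309] [array([ 537. , -137.3]), array([126.1,  34.6]), np.float64(1.4)]
1362 [354. 222.] [ 0.535  -0.0773  0.031 ] [array([536.6, -80. ]), array([123.9,  32.1]), np.float64(1.4)]
lips
365 [256. 202.] [ 0.5058 -0.2314  0.0146] [array([ 506.4, -231. ]), array([  7. , 148.4]), np.float64(0.7)]
351 [259. 243.] [ 0.5721 -0.2305  0.0143] [array([ 573.4, -228.2]), array([  7.8, 148. ]), np.float64(1.4)]
floor
3030 [258. 222.] [ 0.5396 -0.2279  0.0067] [array([ 540., -230.]), array([ 60.8, 149.3]), np.float64(1.2)]
```

View pics/w1.png

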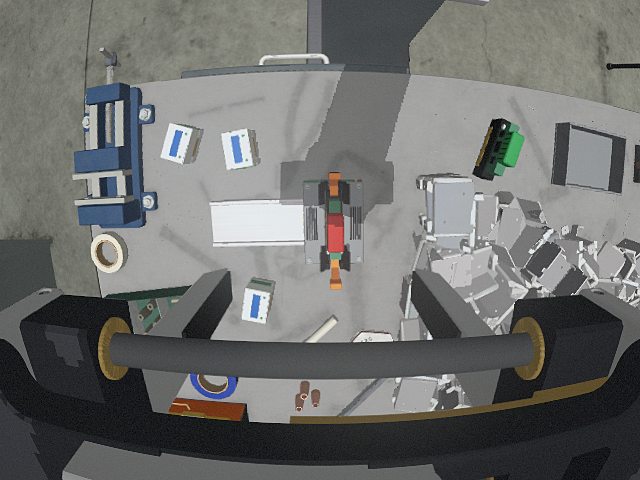

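The wrist view shows the station at (335,225), modules at (180,143), (238,149) and (257,300), the new card at (500,150), and the tray at (590,155). I'll look again with the hand turned half round, to cancel any camera-mount offset.

```bash
python3 - <<'E'
from h import *
def show(t,m,ok,n=60):
    print(t)
    for b in blobs(m&ok,P,n): print(b[0],b[2],[np.round(q,1) for q in b[3]])
for i,(pos,yaw) in enumerate([([.56,-.15,.40],-1.57),([.50,-.15,.40],1.57)]):
    arm.move_to(pos,quat(yaw)); print(arm.current_eef_pos(),arm.current_clock())
    p,P=cloud("wrist",f"w2{i}")
    H,S,V=hsv(p); z=P[...,2]; x,y=P[...,0],P[...,1]
    ok=(x>.36)&(x<.75)&(y<.0)&(y>-.4)
    show("modtop",(abs(z-.05)<.006)&(((S<60)&(V>170))|((H>100)&(H<130)&(S>120))),ok,200)
    show("green",(H>50)&(H<75)&(S>150)&(z>.085)&(z<.12),(y>.05))
    show("red",((H<6)|(H>174))&(S>150)&(z>.1)&(z<.15),ok)
    show("orange",(H>8)&(H<20)&(S>150)&(z>.06)&(z<.14),ok,10)
    show("housing",(abs(z-.03)<.003)&(x<.65),ok,300)
    show("floor",(abs(z-.006)<.002)&(x<.65),ok,500)
E
```

```text
[ 0.56 -0.15  0.4 ] 5.55
modtop
998 [ 0.6648 -0.2308  0.051 ] [array([ 664.8, -231.4]), array([40.5, 55.5]), np.float64(80.3)]
813 [ 0.4263 -0.2494  0.0509] [array([ 424.8, -250.1]), array([55.2, 40.6]), np.float64(9.1)]
green
157 [0.4221 0.1396 0.0953] [array([415.6, 143.5]), array([21.3, 48.8]), np.float64(70.7)]
red
409 [ 0.5348 -0.1091  0.1079] [array([ 537.8, -109.8]), array([48.1, 19.5]), np.float64(0.4)]
orange
148 [ 0.601  -0.1084  0.0691] [array([ 599.7, -108.1]), array([14.5, 31.9]), np.float64(89.3)]
219 [ 0.4704 -0.1112  0.0772] [array([ 473.8, -111.6]), array([14.6, 30.3]), np.float64(88.5)]
housing
1184 [ 0.5391 -0.0763  0.031 ] [array([537.3, -80.1]), array([124.8,  31.5]), np.float64(1.3)]
1569 [ 0.5392 -0.14    0.031 ] [array([ 537.6, -137.8]), array([125.8,  34.5]), np.float64(0.3)]
floor
3049 [ 0.54   -0.2279  0.0067] [array([ 539.2, -230.1]), array([ 60.7, 149.4]), np.float64(0.9)]
[ 0.5    -0.15    0.3999] 8.2
modtop
875 [ 0.4111 -0.3435  0.0509] [array([ 411. , -344.1]), array([40.3, 55. ]), np.float64(72.1)]
983 [ 0.4244 -0.2496  0.0509] [array([ 424.4, -249.7]
[... 313 characters left out ...]
np.float64(0.4)]
orange
76 [ 0.462  -0.1113  0.1002] [array([ 464.1, -111.8]), array([12.1, 14.2]), np.float64(0.6)]
63 [ 0.4839 -0.1107  0.0615] [array([ 483.9, -110. ]), array([14.2,  9.9]), np.float64(0.6)]
118 [ 0.5983 -0.1077  0.0656] [array([ 596.2, -108.2]), array([21. , 10.4]), np.float64(1.0)]
60 [ 0.6114 -0.1074  0.1003] [array([ 611.2, -107.2]), array([14. ,  7.5]), np.float64(89.8)]
housing
1516 [ 0.5369 -0.1396  0.031 ] [array([ 537. , -138.7]), array([126.2,  31.9]), np.float64(0.6)]
1205 [ 0.5336 -0.0763  0.0311] [array([536. , -79.9]), array([125.3,  32.1]), np.float64(0.8)]
floor
3020 [ 0.5394 -0.2285  0.0067] [array([ 540.1, -230.1]), array([ 60.6, 150.1]), np.float64(1.1)]
```

```bash
cat >> h.py <<'E'
S=np.array([.5372,-.1095]); YAW=.02
def st(x,y,z):
    c,s=np.cos(YAW),np.sin(YAW); return [S[0]+c*x-s*y,S[1]+s*x+c*y,z]
def q2(yaw,pos):
    """of the two equal grasps, the one nearer the present joints"""
    j=np.array(arm.current_joint_pos()); b=None
    for k in(0,np.pi):
        s=arm.solve_ik(pos,quat(yaw+k))
        if s is not None:
            c=np.abs(np.array(s)-j).max()
            if b is None or c<b[0]: b=(c,quat(yaw+k))
    if b is None: raise RuntimeError("no ik %s"%pos)
    return b[1]
def go(pos,yaw): arm.move_to(pos,q2(yaw,pos))
def tab(sgn,phi,side,dz):
    """finger position touching the tab's inner (side=-1) or outer (side=+1) face; sgn -1 near, +1 far"""
    a=.238+phi; cx,cz=58+68*np.sin(a),22+68*np.cos(a)
    return cx,cz
def push_out(sgn,phis,over=.004):
    for i,f in enumerate(phis):
        a=.238+f; qx=58+68*np.sin(a)-4.5*np.cos(f); qz=22+68*np.cos(a)+4.5*np.sin(f)
        if i==len(phis)-1 and f>=.6: qx+=over*1000
        r=arm.move_l(st(sgn*(qx-8)/1e3,0,(qz-3)/1e3),vel=.06,max_force=12)
        print("out",sgn,f,r,arm.current_ft_force())
E
python3 - <<'E'
from h import *
arm.command_gripper(0,20)
for sgn,ph in((-1,(.1,.3)),(1,(.1,.3,.45,.6)),(-1,(.35,.45,.6))):
    x0=.052 if len(ph)!=3 else .062
    go(st(sgn*x0,0,.16),np.pi/2+YAW)
    arm.move_l(st(sgn*x0,0,.086),vel=.12,max_force=15)
    push_out(sgn,ph)
    p=arm.current_eef_pos(); arm.move_l(st(sgn*.085,0,.16),vel=.15)
    print(arm.current_clock())
arm.move_to(st(-.04,-.04,.40),quat(np.pi/2+YAW))
p,P=cloud("wrist","w3"); cv2.imwrite("pics/w3c.png",cv2.resize(p[120:320,200:460,::-1],None,fx=3,fy=3)[:600])
H,S_,V=hsv(p); z=P[...,2]
for t,m in(("red",((H<6)|(H>174))&(S_>150)&(z>.1)),("or",(H>8)&(H<20)&(S_>150)&(z>.05)&(P[...,0]<.7))):
    for b in blobs(m&(abs(P[...,1]+.11)<.05),P,15): print(t,b[0],b[2],[np.round(k,1) for k in b[3]])
print(arm.current_clock())
E
```

```text
out -1 0.1 False [0.5364 0.5381 0.7122]
out -1 0.3 False [ 0.0481  0.8032 -0.0202]
12.875
out 1 0.1 False [-0.6576 -0.7542 -0.1906]
out 1 0.3 False [-0.2329  0.052  -0.7285]
out 1 0.45 False [-0.0779 -0.1425  0.775 ]
out 1 0.6 True [-11.8757   1.5654  19.7509]
16.375
out -1 0.35 False [ 0.4424 -0.3795 -0.1001]
out -1 0.45 False [-0.526   0.3047  0.1694]
out -1 0.6 True [ 6.0837 -0.6108  5.3196]
19.6167
red 96 [ 0.5524 -0.1028  0.117 ] [array([ 551.4, -103.5]), array([16.4, 30.5]), np.float64(52.6)]
or 294 [ 0.4394 -0.1119  0.0642] [array([ 445.1, -111. ]), array([50.3, 13.8]), np.float64(3.9)]
or 15 [ 0.6119 -0.1043  0.0572] [array([ 554.5, -119. ]), array([137.3,   2.5]), np.float64(13.9)]
20.6417
```

View pics/w3c.png

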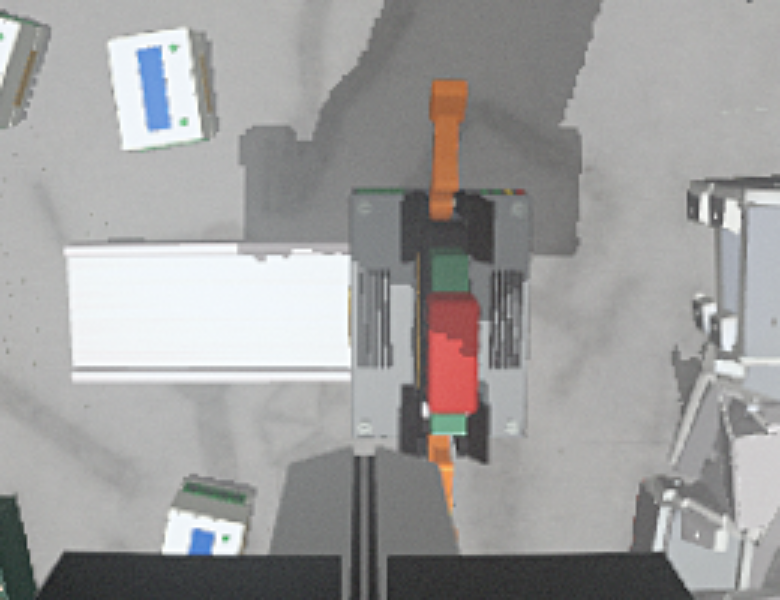

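The near lever is fully out: its tab ends at about x 0.42. The card has risen to a grip top of 117 mm. The far lever is partly hidden at (445,480), so I'll check it with the fixed camera and also get the heap's heights near the tray.

```bash
python3 - <<'E'
from h import *
arm.move_to(st(-.12,.0,.30),quat(np.pi/2+YAW))
p,P=cloud("scene"); H,S_,V=hsv(p); z=P[...,2]
def loc(Q): d=Q[:,:2]-S; c,s=np.cos(YAW),np.sin(YAW); return np.c_[d@[c,s],d@[-s,c],Q[:,2]]*1e3
m=(H>5)&(H<20)&(S_>150)&(z>.03)&(abs(P[...,1]+.11)<.04)&(abs(P[...,0]-.537)<.15)
L=loc(P[m]); 
for k in(L[L[:,0]<-40],L[L[:,0]>40]): print(len(k),k.min(0),k.max(0))
for y0 in np.arange(-.05,.5,.05):
    k=(abs(P[...,1]-y0)<.025)&(P[...,0]<.62)&(P[...,0]>.3)&(z>.02)&(z<.4)
    Q=P[k]; print(round(y0,2),[ (round(a,2),round(float(Q[(Q[:,0]>a)&(Q[:,0]<a+.04),2].max(initial=0)),3)) for a in(.42,.46,.5,.54,.58)])
m=(abs(z-.045)<.005)&(S_<40)&(P[...,1]>.22)&(V<150)&(P[...,0]<.5)
for b in blobs(m,P,40): print(b)
E
```

```text
144 [-118.9782  -11.2208   30.7885] [-60.0796  12.5508  84.9436]
139 [ 56.4616 -21.0671  41.4403] [113.7329   4.8911  83.9878]
-0.05 [(0.42, 0.0), (0.46, 0.034), (0.5, 0.0), (0.54, 0.0), (0.58, 0.0)]
0.0 [(0.42, 0.0), (0.46, 0.105), (0.5, 0.105), (0.54, 0.128), (0.58, 0.12)]
0.05 [(0.42, 0.099), (0.46, 0.107), (0.5, 0.106), (0.54, 0.133), (0.58, 0.122)]
0.1 [(0.42, 0.095), (0.46, 0.104), (0.5, 0.103), (0.54, 0.093), (0.58, 0.057)]
0.15 [(0.42, 0.1), (0.46, 0.076), (0.5, 0.082), (0.54, 0.064), (0.58, 0.0)]
0.2 [(0.42, 0.0), (0.46, 0.103), (0.5, 0.105), (0.54, 0.092), (0.58, 0.0)]
0.25 [(0.42, 0.0), (0.46, 0.047), (0.5, 0.0), (0.54, 0.108), (0.58, 0.0)]
0.3 [(0.42, 0.051), (0.46, 0.05), (0.5, 0.0), (0.54, 0.111), (0.58, 0.0)]
0.35 [(0.42, 0.0), (0.46, 0.05), (0.5, 0.023), (0.54, 0.086), (0.58, 0.09)]
0.4 [(0.42, 0.049), (0.46, 0.049), (0.5, 0.0), (0.54, 0.123), (0.58, 0.131)]
0.45 [(0.42, 0.12), (0.46, 0.047), (0.5, 0.0), (0.54, 0.089), (0.58, 0.114)]
(np.int32(250), array([43., 96.]), array([0.1868, 1.153 , 0.0452]), ((202.26211547851562, 1150.1951904296875), (303.343017578125, 47.506622314453125), 1.0711121559143066))
(np.int32(333), array([194., 198.]), array([0.4074, 0.3503, 0.0452]), ((414.33636474609375, 356.6848449707031), (157.3603515625, 111.6557388305664), 86.3238754272461))
```

```bash
python3 - <<'E'
from h import *
arm.move_to(st(.03,.0,.36),quat(-np.pi/2+YAW))
p,P=cloud("wrist","w4"); H,S_,V=hsv(p); z=P[...,2]
def loc(Q): d=Q[:,:2]-S; c,s=np.cos(YAW),np.sin(YAW); return np.c_[d@[c,s],d@[-s,c],Q[:,2]]*1e3
m=(H>5)&(H<20)&(S_>150)&(z>.03)&(abs(P[...,1]+.11)<.04)&(abs(P[...,0]-.537)<.15)
L=loc(P[m])
for k in(L[L[:,0]<-40],L[L[:,0]>40]): print(len(k),k.min(0),k.max(0),np.median(k,0))
m=((H<6)|(H>174))&(S_>150)&(z>.11)&(abs(P[...,1]+.11)<.05)
k=loc(P[m]); print(k.min(0),k.max(0),np.median(k,0)); print(arm.current_clock())
E
```

```text
37 [-66.0594  -5.0366  31.5538] [-60.0315   3.5475  39.8842] [-62.786   -0.74    35.9063]
430 [ 48.3852 -18.306   30.3808] [117.1034  38.1758 487.1396] [91.9081  1.0042 63.9879]
[-22.513   -9.8488 114.8475] [ 24.5267  10.1685 119.7457] [ -4.9717   3.0861 117.2753]
23.8667
```

Both tabs reach 117 to 119 mm and the card stands at 22 mm, so both levers are out. Next I'll grip the dead card and carry it to the tray.

```bash
python3 - <<'E'
from h import *
arm.command_gripper(.06,30)
g=np.pi/2+YAW
go(st(0,0,.17),g)
print(arm.move_l(st(0,0,.087),vel=.12,max_force=15))
arm.command_gripper(0,30); print("w",arm.current_grip_width(),arm.current_ft_force())
print(arm.move_l(st(0,0,.20),vel=.08), arm.current_ft_force(),arm.current_grip_width())
arm.move_l(st(0,0,.23),vel=.2)
arm.move_l([.385,-.11,.23],vel=.25)
go([.385,.10,.23],g)
T=[.4155,.358]; gy=np.pi/2+YAW-np.radians(62)
print(arm.solve_ik([*T,.23],quat(gy)))
go([*T,.23],gy); print(arm.current_eef_rot(),arm.current_grip_width())
arm.move_l([*T,.13],vel=.15)
p,P=cloud("scene","s2"); print(arm.current_clock())
E
```

```text
False
w 0.022109702930227043 [-0.6239  1.1304  0.4718]
False [ 0.1361 -0.2931 -1.5852] 0.02183076164140788
[-1.2278  0.286   0.558   1.7935 -0.1676  1.1093 -0.1043]
[0.0001 0.5073 0.8617 0.    ] 0.021822806216267795
33.7417
```

View pics/s2.png

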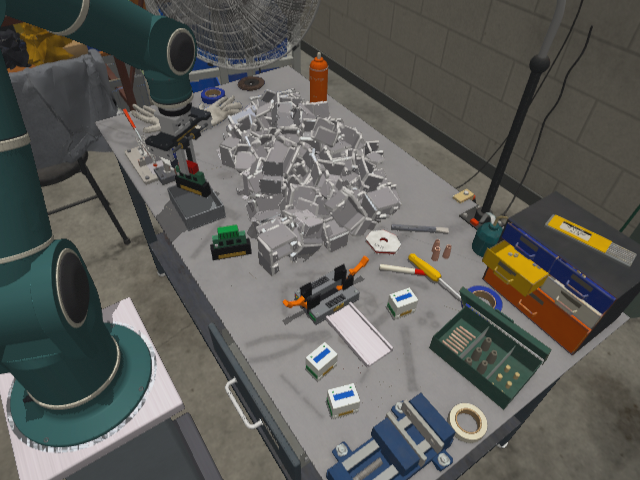

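The dead card hangs over the tray at (190,185) and the slot is empty with both levers out. I'll lower it, release it, then look at the new card from close.

```bash
python3 - <<'E'
from h import *
T=[.4155,.358]
print(arm.move_l([*T,.064],vel=.06,max_force=6),arm.current_eef_pos())
arm.command_gripper(.05); arm.move_l([*T,.20],vel=.2)
go([.36,.144,.30],np.pi/2)
p,P=cloud("wrist","w5"); H,S_,V=hsv(p); z=P[...,2]
for b in blobs((H>50)&(H<75)&(S_>130)&(z>.088)&(z<.105)&(P[...,1]<.25)&(P[...,1]>.05),P,40): print("new",b)
for b in blobs(((H<6)|(H>174))&(S_>150)&(z>.02)&(P[...,1]>.25)&(P[...,1]<.47),P,20): print("dead",b)
m=(z>.043)&(z<.05)&(P[...,1]>.25)&(P[...,1]<.47)&(S_<40)&(P[...,0]<.5)
for b in blobs(m,P,60): print("tray",b)
print(arm.current_clock(),arm.current_eef_rot())
E
```

```text
True [0.4154 0.3577 0.0691]
dead (np.int32(730), array([501., 265.]), array([0.4138, 0.357 , 0.0997]), ((414.51446533203125, 357.64007568359375), (22.11105728149414, 49.4246711730957), 28.34272003173828))
tray (np.int32(1143), array([479., 252.]), array([0.4109, 0.3474, 0.0457]), ((414.56951904296875, 358.7024230957031), (151.15394592285156, 111.36231231689453), 87.14689636230469))
tray (np.int32(335), array([476., 255.]), array([0.4158, 0.3383, 0.0449]), ((414.7201232910156, 358.4994812011719), (22.963645935058594, 99.88900756835938), 29.68906021118164))
37.2167 [-0.0003  0.0004  1.     -0.0006]
```

View pics/w5.png

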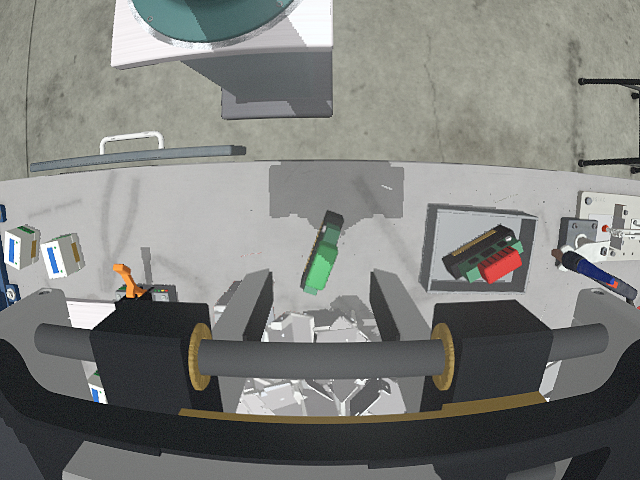

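The dead card stands in the tray at (490,250) and the new card is clear at (320,265). I'll widen the colour limits.

```bash
python3 - <<'E'
from h import *
p,P=cloud("wrist"); H,S_,V=hsv(p); z=P[...,2]
print(p[268,320],H[268,320],S_[268,320],P[268,320],P[275,315])
for b in blobs((H>45)&(H<85)&(S_>100)&(z>.09)&(z<.105)&(P[...,1]<.25)&(P[...,1]>.05),P,40): print("new",b)
E
```

```text
[114 204 138] 68 113 [0.415  0.1447 0.0964] [0.4233 0.1392 0.0953]
new (np.int32(816), array([321., 267.]), array([0.4144, 0.1458, 0.0957]), ((415.0895080566406, 145.6810302734375), (21.470104217529297, 49.42441177368164), 68.80209350585938))
```

```bash
python3 - <<'E'
from h import *
N=[.4151,.1453]; a=np.radians(69)
go([*N,.16],a)
print(arm.move_l([*N,.065],vel=.12,max_force=12))
arm.command_gripper(0,30); print(arm.current_grip_width())
arm.move_l([*N,.12],vel=.1); arm.move_l([.385,.13,.23],vel=.2)
g=np.pi/2+YAW
go([.385,-.11,.23],g); go(st(0,0,.23),g)
arm.move_l(st(0,0,.165),vel=.12); print(arm.current_eef_pos(),st(0,0,.165))
p,P=cloud("side","d1"); cv2.imwrite("pics/d1c.png",cv2.resize(p[150:260,270:420,::-1],None,fx=5,fy=5))
print(arm.current_clock())
E
```

```text
False
0.022180381101947463
[ 0.5375 -0.1095  0.1658] [np.float64(0.5372), np.float64(-0.1095), 0.165]
43.2667
```

View pics/d1c.png

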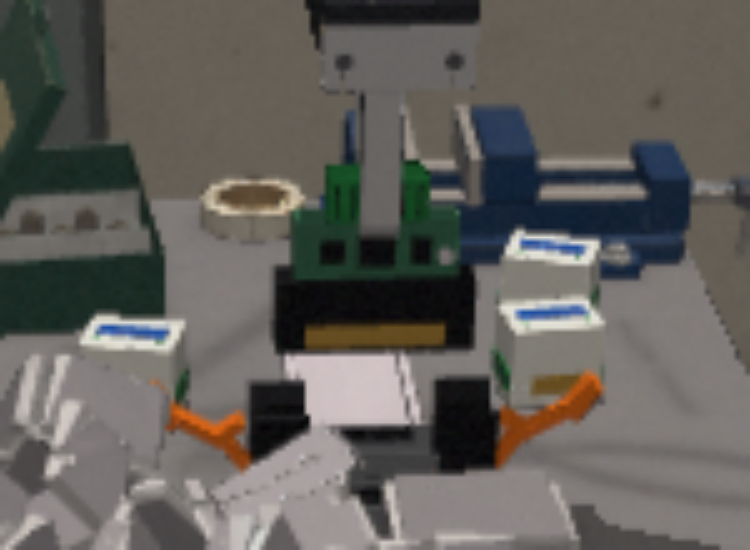

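The card hangs upright over the slot, between the two open levers. I'll lower it, release it, and swing the levers home in alternating steps.

```bash
cat >> h.py <<'E'
def push_home(sgn,phis):
    for f in phis:
        a=.238+f; qx=58+68*np.sin(a)+4.5*np.cos(f)+12*np.sin(f); qz=22+68*np.cos(a)-4.5*np.sin(f)+12*np.cos(f)
        if f<=0: qx-=4
        r=arm.move_l(st(sgn*(qx+8)/1e3,0,(qz-15)/1e3),vel=.06,max_force=12)
        print("home",sgn,f,r,arm.current_ft_force(),arm.current_eef_pos())
E
python3 - <<'E'
from h import *
g=np.pi/2+YAW
arm.move_l(st(0,0,.105),vel=.08,max_force=10)
print(arm.move_l(st(0,0,.084),vel=.04,max_force=6),arm.current_eef_pos(),arm.current_ft_force())
arm.command_gripper(.045); arm.move_l(st(0,0,.17),vel=.2)
arm.command_gripper(0,20)
for sgn,ph,x0 in((-1,(.5,.35,.2),.137),(1,(.5,.35,.2),.137),(-1,(.1,0,),.118),(1,(.1,0),.118)):
    go(st(sgn*x0,0,.17),g)
    print(arm.move_l(st(sgn*x0,0,.058 if x0>.13 else .072),vel=.15,max_force=12))
    push_home(sgn,ph)
    q=arm.current_eef_pos(); arm.move_l(st(sgn*(x0),0,.17),vel=.15)
arm.move_to(st(-.04,-.04,.40),quat(g))
p,P=cloud("wrist","w6"); cv2.imwrite("pics/w6c.png",cv2.resize(p[90:320,110:460,::-1],None,fx=2.2,fy=2.2))
H,S_,V=hsv(p); z=P[...,2]
def loc(Q): d=Q[:,:2]-S; c,s=np.cos(YAW),np.sin(YAW); return np.c_[d@[c,s],d@[-s,c],Q[:,2]]*1e3
k=loc(P[(H>45)&(H<85)&(S_>100)&(z>.095)&(z<.13)&(abs(P[...,1]+.11)<.04)]); print("green",len(k),k.min(0),k.max(0),np.median(k,0))
L=loc(P[(H>5)&(H<20)&(S_>150)&(z>.03)&(abs(P[...,1]+.11)<.04)&(abs(P[...,0]-.537)<.15)])
for k in(L[L[:,0]<-40],L[L[:,0]>40]): print("lev",len(k),k.min(0),k.max(0))
print(arm.current_clock())
E
```

```text
True [ 0.537  -0.1093  0.0847] [1.6813 0.5223 1.1932]
False
home -1 0.5 False [-0.2538  0.2515 -0.3506] [ 0.4163 -0.1119  0.0659]
home -1 0.35 False [-0.4805 -0.5081  0.5805] [ 0.4256 -0.1117  0.0735]
home -1 0.2 False [ 0.0322  0.4242 -0.371 ] [ 0.436  -0.1116  0.0796]
False
home 1 0.5 False [-0.3609  0.0427 -0.4952] [ 0.6586 -0.1069  0.0662]
home 1 0.35 False [ 0.801   0.0039 -0.1105] [ 0.6491 -0.1072  0.0736]
home 1 0.2 False [ 0.3205  0.092  -0.4707] [ 0.6386 -0.1074  0.0797]
False
home -1 0.1 False [0.109  0.2346 0.6095] [ 0.4431 -0.1114  0.0827]
home -1 0 True [-6.0854  0.2712  3.9723] [ 0.4491 -0.1112  0.0837]
False
home 1 0.1 False [-0.3613  0.3841  0.9095] [ 0.6315 -0.1074  0.0829]
home 1 0 True [11.7026 -2.9884 -5.4015] [ 0.6239 -0.1073  0.0849]
green 458 [-24.0812  -8.9755 104.119 ] [ 24.559   11.7066 110.2522] [  4.7627   1.7249 107.8267]
lev 118 [-78.1005 -22.0122  59.381 ] [-46.226    7.4255 525.8749]
lev 100 [48.2488 -5.3809 59.8271] [ 75.8949   7.0047 101.8315]
61.8083
```

View pics/w6c.png

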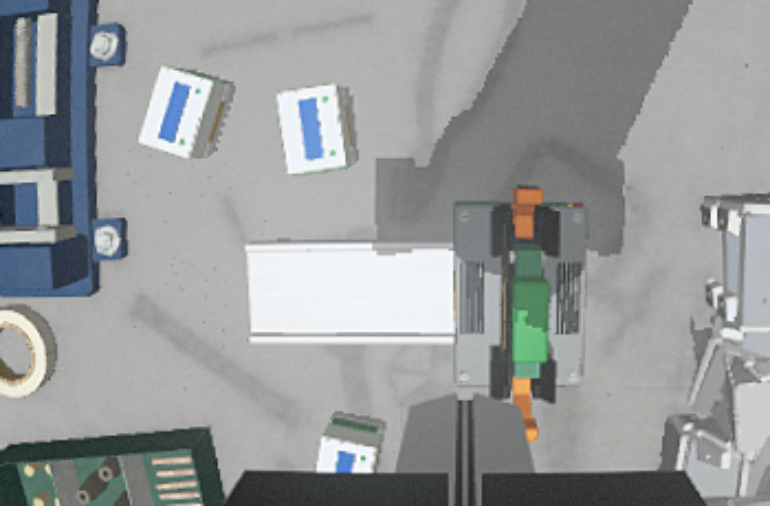

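The new card is seated: its grip top is at 107.8 mm, the same as the dead card's was. The near lever may be about 0.02 short of home, so I'll give both one firmer nudge and then re-locate the modules.

```bash
python3 - <<'E'
from h import *
g=np.pi/2+YAW
for sgn in(-1,1):
    go(st(sgn*.1,0,.17),g); arm.move_l(st(sgn*.1,0,.085),vel=.15,max_force=12)
    print(arm.move_l(st(sgn*.080,0,.085),vel=.03,max_force=20),(np.array(arm.current_eef_pos()[:2])-S)@[np.cos(YAW),np.sin(YAW)],arm.current_ft_force())
    arm.move_l(st(sgn*.1,0,.085),vel=.1); arm.move_l(st(sgn*.1,0,.17),vel=.2)
    if sgn<0: continue
arm.command_gripper(.094)
def see():
    p,P=cloud("wrist"); H,S_,V=hsv(p); z=P[...,2]
    m=(abs(z-.05)<.006)&(((S_<60)&(V>150))|((H>100)&(H<130)&(S_>120)))&(P[...,0]>.36)&(P[...,0]<.75)&(P[...,1]<-.16)&(P[...,1]>-.42)
    for b in blobs(m,P,200): print(b[0],b[2],[np.round(k,1) for k in b[3]])
arm.move_to([.56,-.22,.40],quat(-np.pi/2)); see()
arm.move_to([.50,-.22,.40],quat(np.pi/2)); see()
print(arm.current_clock())
E
```

```text
True -0.08816923365579978 [-5.0176  0.3666  3.3896]
True 0.08684077396881973 [ 9.2516 -2.636  -4.9017]
1055 [ 0.6644 -0.2312  0.051 ] [array([ 664.9, -231.3]), array([40.7, 55.2]), np.float64(79.5)]
848 [ 0.4261 -0.2498  0.0509] [array([ 424.5, -250. ]), array([54.4, 39.8]), np.float64(8.5)]
684 [ 0.4095 -0.3414  0.0509] [array([ 411.1, -344.2]), array([39.8, 54.9]), np.float64(73.2)]
981 [ 0.4107 -0.3433  0.0508] [array([ 410.8, -344.2]), array([41. , 55.6]), np.float64(71.5)]
1029 [ 0.4237 -0.2497  0.051 ] [array([ 424.4, -249.8]), array([54.5, 40.3]), np.float64(8.5)]
811 [ 0.6632 -0.2306  0.051 ] [array([ 664.4, -230.6]), array([40.1, 55.5]), np.float64(79.5)]
74.6417
```

Both levers stop at the same point again, so they are hard home. Now the modules, re-looking before each pick.

```bash
cat > m.py <<'E'
from h import *
import h
h.S[:]=[.5367,-.1095]; h.YAW=YAW=.019
def see():
    p,P=cloud("wrist"); H,S_,V=hsv(p); z=P[...,2]
    m=(abs(z-.051)<.006)&(((S_<60)&(V>150))|((H>100)&(H<130)&(S_>120)))&(P[...,0]>.36)&(P[...,0]<.78)&(P[...,1]<-.16)&(P[...,1]>-.42)
    o=[]
    for b in blobs(m,P,200):
        (x,y),(w,hh),a=b[3]
        if not(47<max(w,hh)<62 and 35<min(w,hh)<46): print("odd",b); continue
        a=np.radians(a if w>hh else a+90); a=(a+np.pi/2)%np.pi-np.pi/2
        o.append((x/1e3,y/1e3,a))
    return o
def place(mod,dist):
    x,y,a=mod; print("pick",mod)
    arm.command_gripper(.094)
    go([x,y,.12],a)
    print(arm.move_l([x,y,.014],vel=.12,max_force=10),end=" ")
    arm.command_gripper(0,25); w=arm.current_grip_width(); print("width",w)
    arm.move_l([x,y,.13],vel=.15)
    yy=-.045-dist-.004
    p=st(0,yy,.13); go(p,YAW)
    arm.move_l(st(0,yy,.04),vel=.15,max_force=12)
    print("down",arm.move_l(st(0,yy,.018),vel=.04,max_force=6),arm.current_eef_pos())
    e=arm.current_eef_pos(); z=max(e[2],.0195)
    r=arm.move_l(st(0,yy+.009,z),vel=.02,max_force=7); q=arm.current_eef_pos()
    print("push",r,"station y",(np.array(q[:2])-h.S)@[-np.sin(YAW),np.cos(YAW)],"want",-.045-dist,arm.current_ft_force())
    arm.command_gripper(.094); arm.move_l([q[0],q[1],.13],vel=.2)
    print(arm.current_clock())
def overlook():
    arm.move_to([.50,-.25,.40],quat(np.pi/2))
E
python3 - <<'E'
from m import *
M=see(); print(M)
c=min(M,key=lambda m:np.hypot(m[0]-.4245,m[1]+.25))
place(c,.020)
overlook(); cloud("wrist","w7"); print(see())
p=cv2.imread("pics/w7.png"); cv2.imwrite("pics/w7c.png",cv2.resize(p[60:340,110:460],None,fx=2,fy=2))
E
```

```text
[(0.41060055541992185, -0.3441698913574219, np.float64(-0.34226999592920215)), (0.424408203125, -0.24995387268066407, np.float64(0.140643634406443)), (0.6643976440429687, -0.23053962707519532, np.float64(-0.17463918532692713))]
pick (0.424408203125, -0.24995387268066407, np.float64(0.140643634406443))
False width 0.054756874413517294
down True [ 0.5379 -0.1783  0.0193]
push True station y -0.0652149912672224 want -0.065 [-0.8652 -1.9164  3.6657]
82.325
odd (np.int32(299), array([365., 231.]), array([ 0.5444, -0.1861,  0.0562]), ((538.1859741210938, -177.58421325683594), (54.7232666015625, 34.28742980957031), 0.6100411415100098))
[(0.4105646057128906, -0.3440843505859375, np.float64(-0.3130604450932122)), (0.66434033203125, -0.2308506317138672, np.float64(-0.20222101210466015))]
```

View pics/w7c.png

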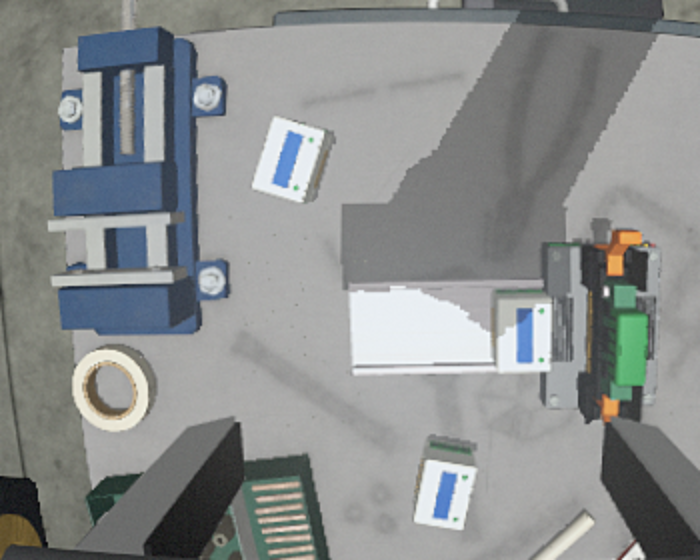

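The first module sits flush in the channel at (525,330). Next the module at (290,160), then the one at (445,485).

```bash
python3 - <<'E'
from m import *
M=see(); c=min(M,key=lambda m:m[0]); assert c[0]<.47,M
place(c,.060)
arm.move_to([.54,-.25,.40],quat(np.pi/2)); M=see(); print(M); print(arm.current_clock())
cloud("wrist","w8")
c=[m for m in M if abs(m[0]-.54)>.06 or m[1]<-.28]
if len(c)==1: place(c[0],.100)
E
```

```text
odd (np.int32(355), array([368., 228.]), array([ 0.5399, -0.1825,  0.0563]), ((538.1094360351562, -177.3988037109375), (34.48309326171875, 55.0728874206543), 89.62445068359375))
pick (0.4105809631347656, -0.343912353515625, np.float64(-0.30789218152374964))
False width 0.0550204848217592
down True [ 0.5386 -0.2183  0.0194]
push True station y -0.10471589692638504 want -0.105 [-0.0604 -1.8804  3.7365]
91.8
odd (np.int32(618), array([362., 200.]), array([ 0.539 , -0.1904,  0.0562]), ((537.9754638671875, -189.7034912109375), (55.2415657043457, 59.50178527832031), 0.18072748184204102))
[(0.66426171875, -0.23035906982421875, np.float64(-0.17301146126867017))]
93.1583
pick (0.66426171875, -0.23035906982421875, np.float64(-0.17301146126867017))
False width 0.05497537441357752
down True [ 0.5393 -0.2584  0.0193]
push True station y -0.14876380444236212 want -0.14500000000000002 [ 0.0318 -1.0689  4.3049]
102.925
```

The third module's push tripped early, about 4 mm short. I'll pack the row from its outer end with shut fingers.

```bash
python3 - <<'E'
from m import *
arm.command_gripper(0,20)
go(st(0,-.195,.12),YAW)
arm.move_l(st(0,-.195,.016),vel=.15,max_force=10)
print(arm.move_l(st(0,-.168,.016),vel=.03,max_force=14),(np.array(arm.current_eef_pos()[:2])-h.S)@[-np.sin(YAW),np.cos(YAW)],arm.current_ft_force())
arm.move_l(st(0,-.195,.016),vel=.1); arm.move_l(st(0,-.195,.15),vel=.2)
arm.move_to([.50,-.20,.36],quat(np.pi/2))
p,P=cloud("wrist","w9"); H,S_,V=hsv(p); z=P[...,2]
for b in blobs((abs(z-.056)<.004)&(abs(P[...,0]-.54)<.05)&(P[...,1]<-.14)&(P[...,1]>-.3),P,100): print(b)
cv2.imwrite("pics/w9c.png",cv2.resize(p[100:330,180:460,::-1],None,fx=2.6,fy=2.6)[:600])
print(arm.current_clock())
E
```

```text
True -0.17593438428028316 [ 1.6671 -2.501   2.0816]
(np.int32(3552), array([309., 233.]), array([ 0.5374, -0.2146,  0.057 ]), ((538.7796020507812, -215.07919311523438), (55.21872329711914, 118.67288208007812), 1.2200396060943604))
108.7083
```

View pics/w9c.png

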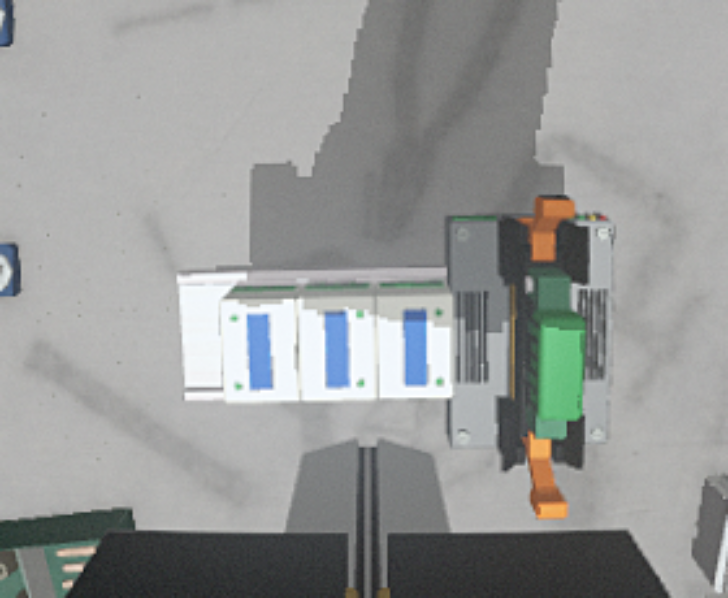

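The row looks tight in the picture: three modules from (240,345) to (450,345), with a measured length of 118.7 mm. One slow, firmer push will confirm it, followed by final checks.

```bash
python3 - <<'E'
from m import *
def sy(): return (np.array(arm.current_eef_pos()[:2])-h.S)@[-np.sin(YAW),np.cos(YAW)]
go(st(0,-.195,.12),YAW)
arm.move_l(st(0,-.195,.016),vel=.15,max_force=10)
arm.move_l(st(0,-.180,.016),vel=.05,max_force=14)
print(arm.move_l(st(0,-.165,.016),vel=.01,max_force=22),sy(),arm.current_ft_force())
arm.move_l(st(0,-.195,.016),vel=.1); arm.move_l(st(0,-.195,.15),vel=.2)
def loc(Q): d=Q[:,:2]-h.S; c,s=np.cos(YAW),np.sin(YAW); return np.c_[d@[c,s],d@[-s,c],Q[:,2]]*1e3
for pos,yaw in(([.50,-.20,.30],np.pi/2),):
    arm.move_to(pos,quat(yaw)); p,P=cloud("wrist","w10"); H,S_,V=hsv(p); z=P[...,2]
    L=loc(P[(abs(z-.056)<.004)&(abs(P[...,0]-.54)<.05)&(P[...,1]<-.14)&(P[...,1]>-.3)]); print("row",np.percentile(L,[0.5,99.5],axis=0))
    g=loc(P[(H>45)&(H<85)&(S_>100)&(z>.095)&(z<.13)&(abs(P[...,1]+.11)<.04)]); print("green z",np.median(g,0))
    cv2.imwrite("pics/w10c.png",cv2.resize(p[100:330,180:460,::-1],None,fx=2.6,fy=2.6))
arm.move_to([.40,-.05,.40],quat(np.pi/2))
p,P=cloud("scene","s9"); H,S_,V=hsv(p); z=P[...,2]
L=loc(P[(H>5)&(H<20)&(S_>150)&(z>.03)&(abs(P[...,1]+.11)<.04)&(abs(P[...,0]-.537)<.15)])
for k in(L[L[:,0]<-40],L[L[:,0]>40]): print("lev",len(k),k.min(0),k.max(0))
for b in blobs(((H<6)|(H>174))&(S_>150)&(z>.02)&(P[...,1]>.25)&(P[...,1]<.47)&(P[...,0]<.47),P,20): print("dead",b)
print(arm.current_clock())
E
```

```text
True -0.1760576239263181 [ 0.0233 -2.1242  1.9733]
row [[ -28.1166 -163.6958   53.5154]
 [  26.6258  -44.4668   59.2896]]
green z [ -0.427    0.653  107.7912]
lev 127 [-79.5727 -11.0686  30.3718] [-41.0486  12.5493 104.1897]
lev 124 [ 44.5486 -11.5891  45.9632] [ 78.1934   7.4749 104.1205]
dead (np.int32(188), array([192., 184.]), array([0.4121, 0.349 , 0.0969]), ((413.66766357421875, 353.7152099609375), (21.29636573791504, 50.93805694580078), 30.368741989135742))
115.675
```

View pics/s9.png

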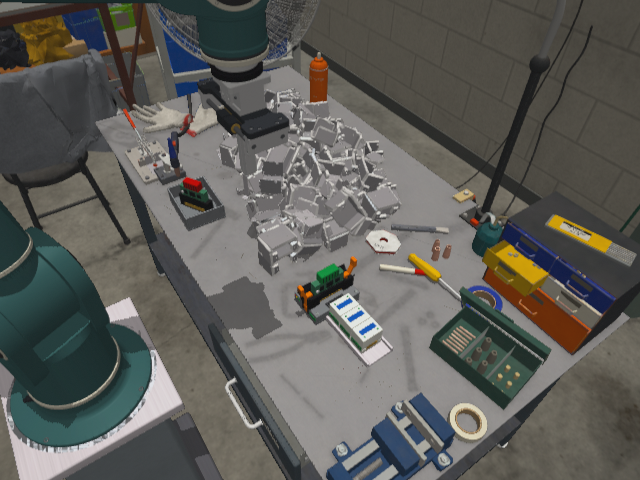

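View pics/w10c.png

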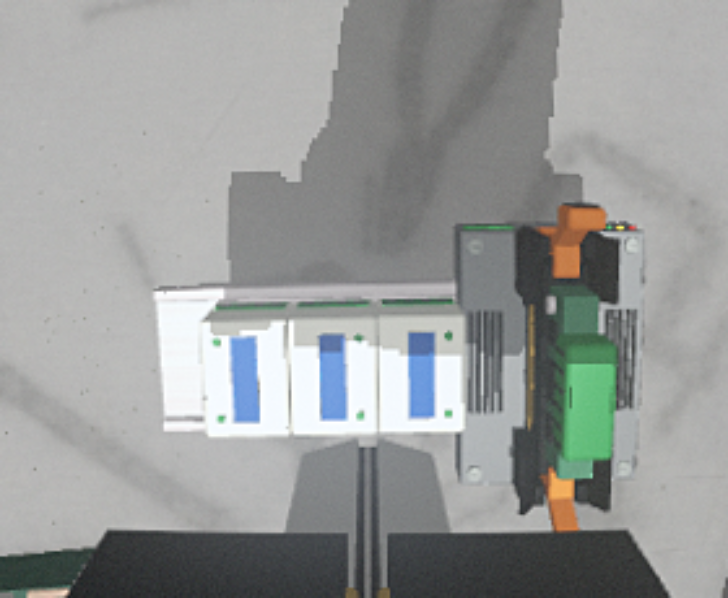

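The row spans station y −44.5 to −163.7 mm, and the repeat push stopped at the same place. The card and levers are home and the dead card is in the tray, so I'm handing in.

```bash
python3 -c "
from rig import arm
arm.close_job()"
```

```text
the job is handed in; nothing more can be done
```

I finished the job as asked and handed it in at about 116 s on the robot's clock.

- **Dead card:** Both levers swung fully out, and the card rose 10 mm. I lifted it out, and it is standing in the grey tray.
- **New card:** It is seated, with its grip top at 107.8 mm, the same as the dead card's was before. Both levers are home, and a second, firmer push stopped each at the same point.
- **Modules:** All three stand in the channel in one row. The first placing push on the third one stopped about 4 mm short, so I pushed the whole row together from its outer end with the fingers shut. The final camera check put the row at station y −44.5 to −163.7 mm (ideal −45 to −165). A slow repeat push stopped within 0.1 mm of the first.
- **Disagreement:** The finger's stopping point on that push would put the row's outer end 2–3 mm further out than ideal. That depends on the exact finger width, and I trusted the camera, which shows no gaps.
- **Bystanders:** I never moved the magnet or the marker, and I saw no sign that any module had been knocked aside.

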